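Wake and zero the brewing scale through its sunken keys

ROBOT

A 7-joint arm with a two-finger parallel gripper is mounted at the origin on the work surface. World frame = base frame: x ahead of the robot, y to its left, z up, the work surface at z = 0. Lengths are in m, angles in rad, forces in N, time in s.
With the tool pointing down it reaches from about 0.4 to 0.85 m from the base axis. Payload 10.4 kg.
Tool frame: the origin (TCP) lies at the very end of the fingers, on their centre line; the grasp point (between the pads) lies manip.hold_point_z behind it (manip.hold_point_z is the distance from the TCP to the grasp point, in m); z points along the fingers, y is the direction in which the jaws open and shut (so a half turn about z gives the same grasp; the last joint's range is limited). The gripper opens to 85 mm and grips with 20 to 120 N. Pads are 22 mm wide; open, the fingers measure 114 mm over their backs; the gripper's body (76 mm by 85 mm) begins 54 mm behind the grasp point. The pads swing forward as they close: fully open they stand 13 mm farther back than shut.
Start: joints at [-1.254, 0.332, -0.065, 1.46, 0.022, 1.35, -0.088], TCP at [0.208, 0.589, 0.231] pointing down, gripper open.
Joint ranges: [-2.6, 2.6], [-0.5, 2.12], [-1.47, 1.34], [0.16, 2.42], [-1.27, 4.41], [0.06, 2.06], [-2.6, 2.6]. Speed limits (rad/s): [2.22, 2.22, 2.79, 2.79, 3.14, 3.14, 3.14].

INTERFACE

Orientations are given as a unit quaternion [x, y, z, w].
In Python, from workcell import manip gives the robot as it stands.
- The arm moves only by the tool jog_arm, never from a script. Its arguments are lists of equal length, an entry for each row: "translation": the shift along the world's x, y, z in mm, a list of three; "turn": the turn about the world's z in degrees. In form: {"translation": [[x, y, z], ...], "turn": [turn, ...]}. A call has 1 to 12 rows; each row is the pose to reach, as a shift and turn from the pose measured when the call began; what a row does not reach only later rows make up. A row lasts 1/12 s, in which the tool goes at most 41.7 mm and 7.16 degrees, less where a joint would pass 70% of its speed; a pose out of reach is approached as far as the arm can. A call with a gripper value outside its range is refused whole. "grip" is the finger opening in mm, from 0 to 85.4, set as the call begins (left out, the last holds). The fingers move at their own pace and stop on an object; "grip_force" is the grip in N (left out, the last holds). Time passes only in rows, so rows that repeat a pose let the fingers close. It gives the time, the measured TCP pose, the force and the opening at its end, in the units of the state.
- manip.get_obs(): the state, without advancing time (a new reading comes with each control period).
- manip.camera(name): name is "side" or "top"; returns a dict with "frame" (384x512x3 uint8, red, green, blue), "mtx" (3x3 intrinsics, pixels), "k1" (the pictures are not rectified: a ray, as slopes to the right and down, at radius r is drawn at 1 + k1 r^2 times it, then the intrinsics apply), "pose" (4x4, takes a point from camera to world coordinates). Camera axes: x right, y down, z forward; pixel columns grow to the right and rows downward; lengths in m; the calibration is good to about 2 mm. A picture is of the moment at which its call begins. There is no depth.
- manip.hand_in(): hands the job in, once; it reports no verdict.
Trained networks look in a picture, given as the dict that the camera call returned (one of the last four; its "shot" number tells which), for a name from the list of things; names that differ only in an ending like _2 or _b are one class to them, and where a whole thing is asked for, a point or a joint stands for the part that bears it (a point fixed in the world has none). Each returns a list of dicts, best first, with "confidence" (0 to 1); they miss things now and then, are a little off and sometimes report something else, mostly with a low value. They report only what shows in the picture. A call takes as long as a camera call. They do not tell look-alikes from the thing itself.
- manip.outline_of(picture, label): "mask" (384x512 bool, what is visible of it) and "extent" ([left, top, right, bottom] in pixels, round what is visible of it).
- manip.pinpoint(picture, label): "at" ([column, row] in pixels: a listed point, or the origin of a listed thing).
The state is a dict: "clock": time; "joint_pos": joint angles; "joint_velocities": joint speeds; "tau": joint torques, N m; "position": TCP position; "ee_rot": TCP orientation; "ft_force": force on the tool from outside, world axes, zero at the start; "torque": the same for the moment, N m; "grip_width": opening from 0.0 (shut) to 1.0 (fully open).
Only numpy, scipy, OpenCV 4.12 (cv2) and the standard library are available. Lean on these libraries where they do the work, as an engineer would, in place of code of your own. Each camera call takes 0.05 s, during which the arm holds its last target. There are 200 camera calls.

TASK

Get the brewing scale ready for a pour: reach the fingertips down into the well with the orange key, press that key fully down for a moment to switch the scale on, and let it come back up. Then reach into the other well and press the blue key fully down for a moment in the same way, to zero the scale. Press gently, leave the mug with its dripper, the air blower and the tin where they stand, and finish clear of everything with both keys back up.

Things in the scene. Friction and masses are not known exactly. Their poses are not given: they have to be found in the camera images.
- scale: black brewing scale fixed to the bench, 240 (x) x 150 (y) x 46 mm high, turned up to 0.5 rad either way; origin: centre of its underside, z up. Near its -x end (robot's side) are two oblong wells side by side, centred at (-85, +36) and (-85, -36) mm, each 36 mm along x by 56 mm along y, 36 mm deep, upright walls, bright rims. One key stands in the middle of each; which is in which well varies
- platter (a point): centre of the top of the scale's steel platter, 150 (x) x 138 (y) mm, 50 mm above the bench, at x = +42 mm in the scale's frame, axes as the scale's; the mug stands on it. A dark display strip lies between wells and platter
- key_on_top (a point): centre of the top face of the orange on key, a cap 24 mm (along the scale's x) by 36 mm (along the scale's y). Not pressed, its top is 28 mm above the bench, 18 mm below the scale's top; z up, axes as the scale's. There are 6 mm between cap and well wall along x, 10 mm along y
- key_on (a joint): how far the orange key is down, m: 0 up, 0.006 fully down on its stop. Spring key: starts to move at 1.5 N, fully down at about 5 N, comes back up by itself. It counts as pressed when down more than 0.004 for 0.2 s, and as up below 0.0015. More than 40 N on the key or the scale overloads the scale
- key_tare_top (a point): centre of the top face of the blue zero key; the same size and height as the orange key, in the other well
- key_tare (a joint): how far the blue key is down, m: same travel, spring and limits as the orange key
- mug: pink mug, 82 mm wide, 90 mm high, with a side handle, standing loose on the platter; origin: centre of its underside; the dripper stands on its rim
- dripper: clear ribbed funnel-shaped dripper, 110 mm wide at the top, 68 mm high, standing loose on the mug's rim on its 104 mm disc; origin: centre of the disc's underside, 140 mm above the bench; its top is 208 mm above the bench
- blower: black rubber air blower bulb with a nozzle upwards, 62 mm wide, 108 mm high, standing loose on the bench beside the scale; origin: centre of its underside
- tin: closed steel tin, 64 mm wide, 70 mm high, standing loose on the bench beside the scale; origin: centre of its underside
There are look-alikes about, which are no part of the job. Leave any purple or turquoise look-alike of the mug alone. Leave any yellow look-alike of the dripper alone.

How it is judged:
On the way, in this order (a step that is already met when the one before it is completed fails the run):
1. the orange key is pressed down, the blue one up (value of joint key_on above 0.004 m and value of joint key_tare below 0.0015 m), for 0.2 s.
2. the orange key is back up (value of joint each of key_on, key_tare below 0.0015 m), for 0.05 s.
3. then the blue key is pressed down, the orange one up (value of joint key_tare above 0.004 m and value of joint key_on below 0.0015 m), for 0.2 s.
At the end, for the whole second after the job is handed in: both keys are back up (less than 1.5 mm down) after the orange and then the blue one was pressed more than 4 mm down for 0.2 s; mug, dripper, blower and tin stand upright (within 0.1 rad), within 10 mm of where they were, mug and dripper at rest (all of step 2 and distance of each of mug, dripper, blower, tin from where it was at the start of the episode below 0.01 m and angle between each of mug, dripper, blower, tin's own z axis and vertical below 0.1 rad and linear speed of each of mug, dripper below 0.02 m/s); the robot touches nothing.
It fails at once if the mug or the dripper is shifted or lifted (10 mm) or tipped (distance of any of mug, dripper from where it was at the start of the episode above 0.01 m or angle between any of mug, dripper's own z axis and vertical above 0.15 rad).
It fails at once if the blower or the tin is shifted, lifted (10 mm) or tipped (distance of any of blower, tin from where it was at the start of the episode above 0.01 m or angle between any of blower, tin's own z axis and vertical above 0.15 rad).
It fails at once if the scale or a key is loaded by the robot with more than 40 N (contact force between any of the arm, the fingers and scale above 40 N or contact force between the fingers and key_on above 40 N or contact force between the fingers and key_tare above 40 N).
It fails at once if both keys are down together (value of joint each of key_on, key_tare above 0.003 m).
It also fails if it takes over 48 s, if anything falls off the work surface, if the arm or the gripper's body presses on something with over 40 N, if the wrist force passes 120 N, or if a joint passes its speed limit or range.

## Working session

There is one attempt and no reset: what is moved stays moved. The work goes in short steps, Python scripts to look and compute and a tool call to move; the robot and the scene stay as the last step left them, time stands still between calls to the robot, and variables do not carry over. Pictures are saved under pics/ and viewed, about 8 in all and at most 12, crops included, and the job is handed in when it is done.

Besides the shell and the picture viewer there is one more tool, called by a JSON object that holds its "api" and its "payload". jog_arm: Moves the arm, as the interface text tells. Its arguments: {"type":"object","properties":{"translation":{"type":"array"},"turn":{"type":"array"},"grip":{"type":"number"},"grip_force":{"type":"number"}},"required":["translation","turn"]}

```bash
mkdir -p pics; cat > h.py <<'E'
import numpy as np, cv2
from workcell import manip
def ray(c,px):
    K=np.array(c["mtx"]);p=np.array([(px[0]-K[0,2])/K[0,0],(px[1]-K[1,2])/K[1,1]])
    q=p.copy()
    for _ in range(30): q=p/(1+c["k1"]*(q@q))
    T=np.array(c["pose"]);return T[:3,3],T[:3,:3]@np.array([q[0],q[1],1])
def at_z(c,px,z):
    o,d=ray(c,px);return o+d*(z-o[2])/d[2]
def proj(c,P):
    T=np.array(c["pose"]);K=np.array(c["mtx"]);q=T[:3,:3].T@(np.array(P)-T[:3,3]);q=q[:2]/q[2]
    q=q*(1+c["k1"]*(q@q));return np.array([K[0,0]*q[0]+K[0,2],K[1,1]*q[1]+K[1,2]])
def save(n,img): cv2.imwrite("pics/"+n,cv2.cvtColor(img,cv2.COLOR_RGB2BGR))
E
python3 - <<'E'
from h import *
o=manip.get_obs();print({k:np.round(v,3) for k,v in o.items()},manip.hold_point_z)
Z=dict(key_on_top=.028,key_tare_top=.028,platter=.05,mug=.05,dripper=.14,blower=0,tin=0,scale=0)
for n in("top","side"):
    c=manip.camera(n);save(n+"0.png",c["frame"]);print(n,np.round(np.array(c["pose"])[:3,3],2))
    for l,z in Z.items():
        for r in manip.pinpoint(c,l)[:3]: print(l,round(r["confidence"],2),np.round(r["at"],1),np.round(at_z(c,r["at"],z),4))
E
```

```text
{'clock': np.float64(0.0), 'joint_pos': array([-1.254,  0.333, -0.065,  1.461,  0.022,  1.35 , -0.088]), 'joint_velocities': array([ 0.   ,  0.001,  0.001, -0.   ,  0.001,  0.001, -0.   ]), 'tau': array([-1.0000e-03, -6.2544e+01,  4.9000e-02, -3.9160e+01,  1.6000e-02,
        1.0000e-02,  0.0000e+00]), 'position': array([0.208, 0.589, 0.231]), 'ee_rot': array([ 0.169,  0.986, -0.001, -0.   ]), 'ft_force': array([-1.121, -0.661,  0.634]), 'torque': array([ 0.008, -0.012, -0.035]), 'grip_width': np.float64(0.999)} 0.0187
top [0.49 0.09 1.13]
key_on_top 0.53 [237.3 284.7] [0.4501 0.0897 0.028 ]
key_tare_top 0.55 [264.9 276.2] [0.4708 0.0249 0.028 ]
platter 0.81 [231.9 226.3] [0.5854 0.1056 0.05  ]
mug 0.92 [213.  139.7] [0.7946 0.1566 0.05  ]
mug 0.59 [135.9 177.9] [0.6958 0.3355 0.05  ]
dripper 0.81 [323.9 260.7] [ 0.5073 -0.0952  0.14  ]
dripper 0.75 [225.7 219.4] [0.5918 0.1178 0.14  ]
dripper 0.49 [292.4 186.7] [ 0.6671 -0.0267  0.14  ]
blower 0.89 [293.6 187.2] [ 0.6915 -0.0457  0.    ]
tin 0.72 [165.6 240.3] [0.5527 0.2666 0.    ]
scale 0.79 [237.2 245.6] [0.5429 0.0922 0.    ]
side [0.35 0.41 0.6 ]
key_on_top 0.59 [326.  285.4] [0.4527 0.0903 0.028 ]
key_on_top 0.54 [212.9 321.9] [0.5478 0.2727 0.028 ]
key_tare_top 0.77 [334.5 250.7] [0.4832 0.0193 0.028 ]
platter 0.79 [270.9 242.2] [0.5738 0.1013 0.05  ]
mug 0.86 [173.9 211.1] [0.7608 0.1795 0.05  ]
mug 0.69 [260.7 241.3] [0.5888 0.113  0.05  ]
mug 0.69 [124.4 295. ] [0.678  0.3481 0.05  ]
dripper 0.8 [361.1 212.1] [0.4684 0.0009 0.14  ]
dripper 0.75 [261.5 211.7] [0.5885 0.1169 0.14  ]
tin 0.7 [214.4 322.5] [0.5549 0.2648 0.    ]
scale 0.72 [288.1 264.8] [0.536  0.0895 0.    ]
```

View pics/top0.png

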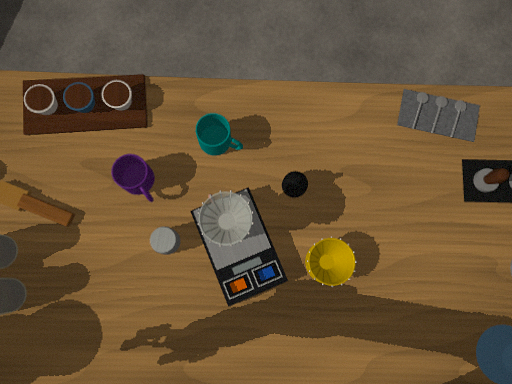

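View pics/side0.png

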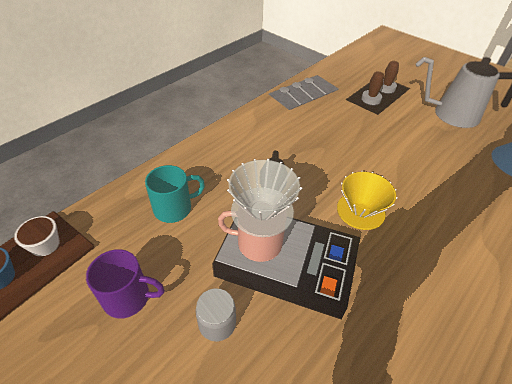

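The top view shows the orange key at (238,285), the blue key at (267,272), the steel scale platter with clear dripper at (226,218), the tin at (165,240), and the blower at (295,184). The side view confirms the orange key at (329,285) and the blue key at (337,252). The pink mug is under the dripper at (262,235).

Look-alikes, none of them targets:
- Yellow dripper: top (331,262).
- Teal mug: top (213,133).
- Purple mug: top (131,174).

The orange key comes first, so I'll refine its position by colour and check it in a close crop.

```bash
python3 - <<'E'
from h import *
R={}
for n in("top","side"):
    c=manip.camera(n);f=c["frame"];hsv=cv2.cvtColor(f,cv2.COLOR_RGB2HSV)
    for l,lo,hi in(("on",(4,200,150),(16,255,255)),("tare",(105,150,90),(125,255,255))):
        m=cv2.inRange(hsv,lo,hi);N,lab,st,ce=cv2.connectedComponentsWithStats(m)
        for i in range(1,N):
            p=at_z(c,ce[i],.028)
            if st[i,4]>20 and .4<p[0]<.55 and -.03<p[1]<.15: print(n,l,st[i,4],ce[i].round(1),p.round(4));R[n,l]=p
    a,b=R[n,"on"],R[n,"tare"];d=a-b;print(n,"dist",np.linalg.norm(d),"jaw ang",np.degrees(np.arctan2(d[1],d[0])))
    # overlay model
    th=np.arctan2(d[1],d[0])-np.pi/2;Rm=np.array([[np.cos(th),-np.sin(th)],[np.sin(th),np.cos(th)]])
    s=(a+b)[:2]/2-Rm@[-.085,0];print("scale",s,th)
    x0,y0,w=(190,170,110) if n=="top" else(210,200,160)
    k=600//w;im=cv2.resize(f[y0:y0+w+30,x0:x0+w],None,fx=k,fy=k,interpolation=cv2.INTER_CUBIC)
    def rect(cx,cy,lx,ly,z,col):
        P=[[*(s+Rm@[cx+u*lx/2,cy+v*ly/2]),z] for u,v in((-1,-1),(1,-1),(1,1),(-1,1))]
        q=np.array([(proj(c,p)-[x0,y0]+.5)*k for p in P]);cv2.polylines(im,[q.astype(int)],True,col,1)
    rect(0,0,.24,.15,.046,(0,255,0))
    for y in(.036,-.036): rect(-.085,y,.036,.056,.046,(255,0,255));rect(-.085,y,.024,.036,.028,(255,255,0))
    save(n+"1.png",im[:600,:800])
E
```

```text
top on 96 [240.2 284.3] [0.4512 0.083  0.028 ]
top tare 110 [268. 272.] [0.4807 0.0176 0.028 ]
top dist 0.07169613199435457 jaw ang 114.25575093295714
scale [0.54344259 0.08518694] 0.4233427163237884
side on 154 [328.9 283. ] [0.4517 0.083  0.028 ]
side tare 123 [336.4 250.7] [0.4806 0.0168 0.028 ]
side dist 0.07224679248718009 jaw ang 113.63692726825661
scale [0.54402139 0.08397752] 0.41254220588550683
```

```bash
python3 -c "
import cv2,numpy as np
a=cv2.imread('pics/top1.png');b=cv2.imread('pics/side1.png')
s=lambda i,h:cv2.resize(i,(int(i.shape[1]*h/i.shape[0]),h))
o=np.hstack([s(a,440),s(b,440)]);print(o.shape);cv2.imwrite('pics/ov1.png',o[:,:800] if o.shape[1]<=800 else cv2.resize(o,(800,int(440*800/o.shape[1]))))"
```

```text
(440, 785, 3)
```

View pics/ov1.png

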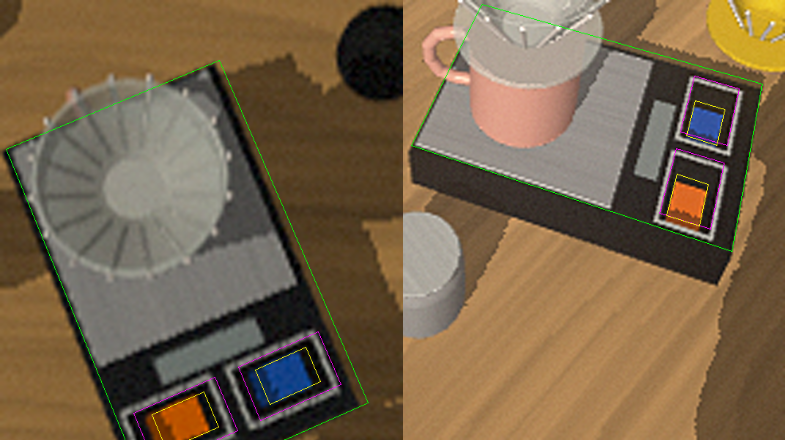

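The crop matches the description: orange and blue caps in bright rims, with orange in the +y well. My colour blobs missed the shaded side of each cap, which biases the overlay a few mm toward -y. I'll use the rim outlines instead.

```bash
cat > rim.py <<'E'
from h import *
C=[]
for n in("top","side"):
    c=manip.camera(n);f=c["frame"];hsv=cv2.cvtColor(f,cv2.COLOR_RGB2HSV)
    g=np.array([0.466,0.052,.046]);p0=proj(c,g)
    x0,y0=(p0-40).astype(int);cr=f[y0:y0+80,x0:x0+80];h=hsv[y0:y0+80,x0:x0+80]
    K=8;big=cv2.resize(cr,None,fx=K,fy=K,interpolation=cv2.INTER_CUBIC);hb=cv2.cvtColor(big,cv2.COLOR_RGB2HSV)
    for thr in(110,130,150):
        m=((hb[...,1]<50)&(hb[...,2]>thr)).astype(np.uint8)
        cs,_=cv2.findContours(m,cv2.RETR_EXTERNAL,cv2.CHAIN_APPROX_NONE)
        for q in cs:
            A=cv2.contourArea(cv2.convexHull(q))/K/K
            if A<150: continue
            q=q[:,0]/K+[x0,y0]-.5+.5/K
            w=np.array([at_z(c,p,.046)[:2] for p in q])
            (cx,cy),(a,b),ang=cv2.minAreaRect((w*1000).astype(np.float32))
            if not(20<min(a,b)<60 and 40<max(a,b)<85): continue
            print(n,thr,"centre",round(cx,1),round(cy,1),"size",round(a,1),round(b,1),"ang",round(ang,1))
E
python3 rim.py
```

```text
top 130 centre 547.9 114.3 size 20.0 70.5 ang 8.8
side 110 centre 449.4 87.8 size 43.1 64.0 ang 23.6
side 110 centre 478.5 21.4 size 43.0 63.7 ang 23.8
side 130 centre 449.4 87.8 size 42.5 63.6 ang 23.6
side 130 centre 478.5 21.4 size 42.5 63.2 ang 23.7
side 150 centre 449.4 87.9 size 41.9 63.2 ang 23.6
side 150 centre 478.5 21.5 size 41.9 62.6 ang 23.7
side 150 centre 542.9 52.9 size 38.0 75.8 ang 23.7
```

```bash
sed -i 's/(110,130,150)/(85,95,105)/; s/1\]<50/1]<70/' rim.py; python3 rim.py | grep -v side
```

```text
top 85 centre 449.4 88.2 size 43.6 63.2 ang 23.8
top 85 centre 478.3 22.2 size 43.5 63.1 ang 23.2
top 95 centre 449.4 88.2 size 43.1 62.8 ang 23.8
```

Both cameras agree on the well centres: orange (449.4, 88.0) and blue (478.4, 21.9) mm, with scale yaw 23.7°. The jaw axis is at 70.6°, so it needs a turn of about +43° to lie along the wells' long side. Next I close the gripper and travel at height.

{"api": "jog_arm", "payload": {"translation": [[10,-20,0],[27,-56,0],[45,-94,0],[63,-132,0],[82,-170,0],[100,-208,0],[118,-246,0],[137,-284,0],[155,-322,0],[173,-360,0],[189,-393,0],[200,-415,0]], "turn": [3,7,11,15,19,23,27,31,35,39,42,43.1], "grip": 0}}

```text
clock: 2.2
position: [0.4097, 0.1701, 0.2317]
ee_rot: [-0.204, 0.979, 0.0, 0.0]
ft_force: [0.6, -0.0, 0.2]
grip_width: 0.001
```

{"api": "jog_arm", "payload": {"translation": [[12,-25,0],[28,-57,-10],[37,-77,-35],[39.7,-82.1,-65],[39.7,-82.1,-90],[39.7,-82.1,-110],[39.7,-82.1,-120],[39.7,-82.1,-120],[39.7,-82.1,-120]], "turn": [0.2,0.2,0.2,0.2,0.2,0.2,0.2,0.2,0.2]}}

```text
clock: 2.95
position: [0.4496, 0.0882, 0.1123]
ee_rot: [-0.206, 0.979, 0.0, 0.0]
ft_force: [-0.1, -0.2, 0.7]
grip_width: 0.002
```

```bash
python3 - <<'E'
from h import *
o=manip.get_obs();print(o["position"],o["ft_force"],o["joint_pos"].round(2))
ims=[]
for n in("top","side"):
    c=manip.camera(n);p=proj(c,[.46,.06,.08]).astype(int);x,y=p-55
    ims.append(cv2.resize(c["frame"][y:y+110,x:x+110],(400,400),interpolation=cv2.INTER_CUBIC));print(n,proj(c,o["position"]).round(1),x,y)
save("p2.png",np.hstack(ims))
E
```

```text
[0.44964583 0.08817002 0.11229176] [-0.07197076 -0.19474819  0.68641209] [-0.66  0.07  0.39  2.05 -0.03  1.03  1.72]
top [237.9 286.2] 195 226
side [337.8 260. ] 283 201
```

View pics/p2.png

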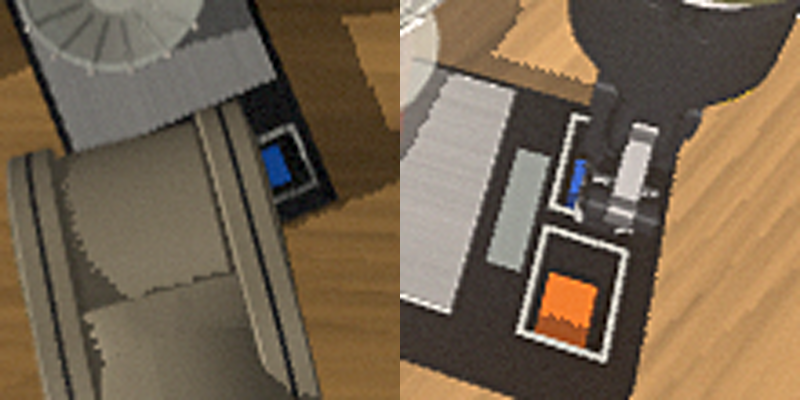

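The crop shows the closed fingers just above the orange well, with tips near side-crop (605,222). The calibration predicts (599,215), so that agrees. The dripper and blue key are clear. I'll descend into the well but stop above the key.

{"api": "jog_arm", "payload": {"translation": [[-0.2,-0.2,-15],[-0.2,-0.2,-35],[-0.2,-0.2,-52],[-0.2,-0.2,-65],[-0.2,-0.2,-74],[-0.2,-0.2,-80],[-0.2,-0.2,-80],[-0.2,-0.2,-80]], "turn": [0,0,0,0,0,0,0,0]}}

```text
clock: 3.72
position: [0.4506, 0.0884, 0.0337]
ee_rot: [-0.206, 0.978, 0.0, 0.002]
ft_force: [0.2, 0.9, 0.5]
grip_width: 0.0
```

{"api": "jog_arm", "payload": {"translation": [[-0.8,-0.3,-2],[-0.8,-0.3,-4],[-0.8,-0.3,-6],[-0.8,-0.3,-7.5],[-0.8,-0.3,-9],[-0.8,-0.3,-10],[-0.8,-0.3,-10],[-0.8,-0.3,-10]], "turn": [0,0,0,0,0,0,0,0]}}

```text
clock: 4.38
position: [0.4501, 0.0883, 0.0239]
ee_rot: [-0.206, 0.978, 0.0, 0.002]
ft_force: [0.8, 1.0, 3.9]
grip_width: 0.001
```

{"api": "jog_arm", "payload": {"translation": [[0,0,-1],[0,0,-2],[0,0,-2.5],[0,0,-2.5],[0,0,-2.5],[0,0,-2.5]], "turn": [0,0,0,0,0,0]}}

```text
clock: 4.88
position: [0.4502, 0.0883, 0.0219]
ee_rot: [-0.206, 0.978, 0.001, 0.002]
ft_force: [-2.8, -0.8, 12.7]
grip_width: -0.001
```

The orange key is on its stop: z is 21.9 mm and the force is 12.7 N. I'll hold briefly, then lift straight out.

{"api": "jog_arm", "payload": {"translation": [[0,0,-0.3],[0,0,-0.3],[0,0,-0.3],[0,0,6],[0,0,20],[0,0,40],[0,0,60],[0,0,75],[0,0,80],[0,0,80]], "turn": [0,0,0,0,0,0,0,0,0,0]}}

```text
clock: 5.72
position: [0.4506, 0.0885, 0.1027]
ee_rot: [-0.206, 0.978, 0.001, 0.003]
ft_force: [1.3, 0.3, -0.6]
grip_width: 0.002
```

```bash
python3 - <<'E'
from h import *
o=manip.get_obs();print(o["clock"],o["position"],o["ft_force"])
print("to blue mm",(np.array([.4784,.0219,.1])-o["position"])*1000)
c=manip.camera("side");save("side3.png",cv2.resize(c["frame"][180:340,180:400],None,fx=3,fy=3,interpolation=cv2.INTER_CUBIC))
E
```

```text
5.7167 [0.45063675 0.08846281 0.10265071] [ 1.27677041  0.33964622 -0.64504716]
to blue mm [ 27.76324673 -66.56281328  -2.65071302]
```

View pics/side3.png

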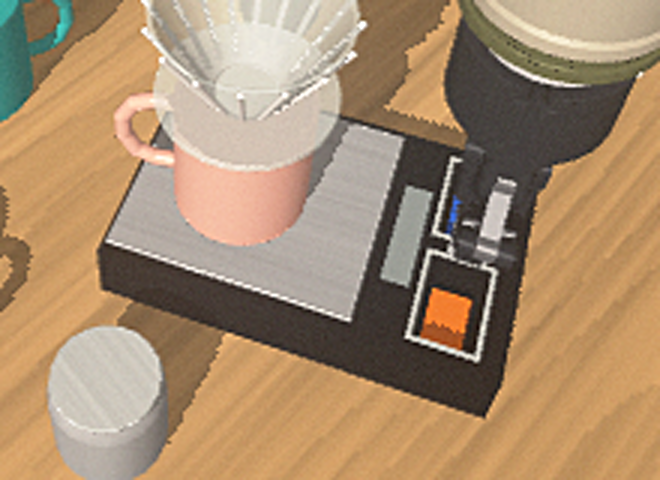

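The orange cap at crop (450,305) looks the same as before the press, so it is back up. The mug, dripper and tin haven't moved. Now I move over the blue well.

{"api": "jog_arm", "payload": {"translation": [[5,-12,0],[13,-31,0],[21,-50,0],[26,-62,0],[27.8,-66.6,-2],[27.8,-66.6,-2],[27.8,-66.6,-2]], "turn": [0,0,0,0,0,0,0]}}

```text
clock: 6.35
position: [0.477, 0.0222, 0.0986]
ee_rot: [-0.206, 0.978, 0.001, 0.001]
ft_force: [-0.4, 0.4, -0.0]
grip_width: 0.001
```

{"api": "jog_arm", "payload": {"translation": [[1.4,-0.3,-5],[1.4,-0.3,-20],[1.4,-0.3,-37],[1.4,-0.3,-50],[1.4,-0.3,-60],[1.4,-0.3,-66],[1.4,-0.3,-66],[1.4,-0.3,-66]], "turn": [0,0,0,0,0,0,0,0]}}

```text
clock: 7.02
position: [0.4785, 0.0221, 0.0327]
ee_rot: [-0.206, 0.978, 0.001, 0.001]
ft_force: [0.2, 0.2, -0.1]
grip_width: -0.002
```

{"api": "jog_arm", "payload": {"translation": [[0,0,-2],[0,0,-4],[0,0,-6],[0,0,-7.5],[0,0,-9],[0,0,-10],[0,0,-11],[0,0,-11.5],[0,0,-11.5],[0,0,-11.5],[0,0,-11.5]], "turn": [0,0,0,0,0,0,0,0,0,0,0]}}

```text
clock: 7.93
position: [0.479, 0.0223, 0.022]
ee_rot: [-0.206, 0.978, 0.001, 0.002]
ft_force: [-2.4, 1.7, 13.4]
grip_width: 0.0
```

The blue key is on its stop too: z is 22.0 mm and the force is 13.4 N. I'll hold briefly, lift out, and go up and back.

{"api": "jog_arm", "payload": {"translation": [[0,0,-0.3],[0,0,-0.3],[0,0,-0.3],[0,0,6],[0,0,20],[0,0,40],[0,0,65],[0,0,95],[0,0,130],[0,0,165],[0,0,190],[0,0,200]], "turn": [0,0,0,0,0,0,0,0,0,0,0,0]}}

```text
clock: 8.93
position: [0.4801, 0.0221, 0.2257]
ee_rot: [-0.206, 0.978, 0.001, 0.004]
ft_force: [-0.0, 0.5, 0.0]
grip_width: 0.002
```

{"api": "jog_arm", "payload": {"translation": [[-5,10,5],[-15,35,8],[-28,70,8],[-40,105,8],[-55,140,8],[-65,175,8],[-75,205,8],[-85,230,8],[-90,245,8],[-90,250,8],[-90,250,8],[-90,250,8]], "turn": [0,0,0,0,0,0,0,0,0,0,0,0]}}

```text
clock: 9.93
position: [0.3905, 0.2709, 0.2332]
ee_rot: [-0.206, 0.979, 0.001, 0.004]
ft_force: [0.6, -0.7, 1.2]
grip_width: 0.002
```

```bash
python3 - <<'E'
from h import *
o=manip.get_obs();print(o["clock"],o["position"],o["ft_force"])
ims=[]
for n in("top","side"):
    c=manip.camera(n);f=c["frame"]; ims.append(f[170:310,150:320] if n=="top" else f[150:345,180:380])
    a=cv2.cvtColor(cv2.imread(f"pics/{n}0.png"),cv2.COLOR_BGR2RGB)
    for l in("dripper","mug","blower","tin","key_on_top","key_tare_top"): print(n,l,[(round(r["confidence"],2),*np.round(r["at"],1)) for r in manip.pinpoint(c,l)[:3]])
save("end.png",np.hstack([cv2.resize(i,(400,400),interpolation=cv2.INTER_CUBIC) for i in ims]))
E
```

```text
9.9333 [0.39049875 0.27091311 0.23323368] [ 0.55787503 -0.67094926  1.15910444]
top dripper [(0.75, np.float64(225.2), np.float64(221.8)), (0.7, np.float64(326.2), np.float64(263.3))]
top mug [(0.96, np.float64(214.2), np.float64(137.7)), (0.81, np.float64(136.2), np.float64(178.2))]
top blower [(0.91, np.float64(292.2), np.float64(190.4))]
top tin [(0.94, np.float64(165.6), np.float64(242.6))]
top key_on_top [(0.69, np.float64(235.6), np.float64(283.5))]
top key_tare_top [(0.61, np.float64(165.9), np.float64(242.1)), (0.52, np.float64(265.3), np.float64(272.1))]
side dripper [(0.68, np.float64(260.6), np.float64(211.4))]
side mug [(0.97, np.float64(259.5), np.float64(241.9)), (0.69, np.float64(171.2), np.float64(209.2)), (0.56, np.float64(124.1), np.float64(296.4))]
side blower []
side tin [(0.85, np.float64(213.9), np.float64(322.3)), (0.17, np.float64(262.7), np.float64(211.1))]
side key_on_top []
side key_tare_top []
```

View pics/end.png

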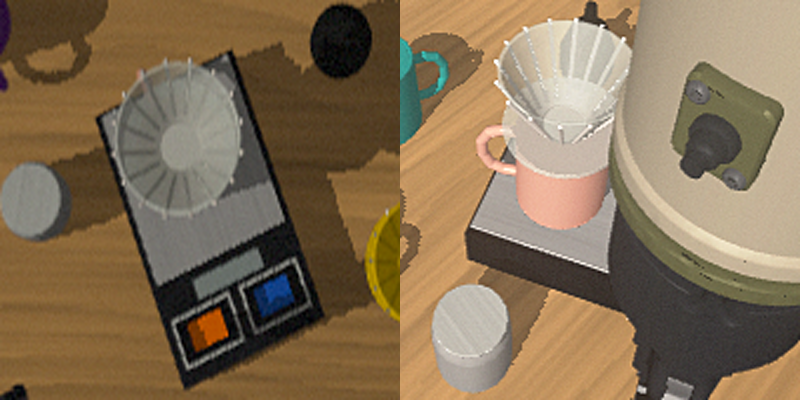

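The final view shows both keys up in their wells, at end-crop (208,328) and (273,293). The mug, dripper, blower and tin are where they were, within network noise, and the gripper is free in the air.

```bash
python3 -c "
from workcell import manip
print(manip.hand_in())"
```

```text
the job is handed in; nothing more can be done
None
```

I pressed the orange key and then the blue one fully down with the closed fingertips, and handed the job in at about 10 s of the 48 s allowed. No verdict was reported.

| Key | Fingertip height at the stop | Highest force read | Approx. time held down |
|---|---|---|---|
| Orange | 21.9 mm | 12.7 N | 0.5 s or more |
| Blue | 22.0 mm | 13.4 N | 0.5 s |

- **Positions:** I measured the wells from their rims in both cameras, which agreed to within 1 mm. My first measurement, from the cap colours, was about 5 mm off because it missed the shaded side of each cap, so I dropped it.
- **Orange key up before the blue press:** a side view between the presses showed the orange cap back up.
- **Final check:** the top view shows both keys up, but the arm hid them from the side camera. The dripper, blower and tin had not visibly moved; network readings differ from the start by up to about 3 pixels (roughly 7 mm in the top view), which I took as noise. The mug showed only in the side view, about 1 pixel from its starting reading. The gripper finished in free air about 230 mm up with almost no force on it.
- **Detection errors:** in the final top view the network put the blue key on the tin, with the true spot second. It did not find the blower in the side view, though its nozzle is visible there.

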